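Square up the test jig's column

TASK

Swing both moving flaps of the carton well open, past upright, then lift the blue square out and bring it to the test jig. Set its foot on the black base plate and press it into the corner until its heel face is flat against the column and its underside flat on the plate, centred on the column. Finish while still gripping the square and pressing it lightly both against the column and down on the plate - do not let go - with the flaps left open and the other things on the bench undisturbed.

Things in the scene. Friction and masses are not known exactly. Their poses are not given: they have to be found in the camera images.
- carton: open-topped brown cardboard carton fixed to the bench, outer 128 (its x) x 138 (its y) x 124 high, walls and floor 4 thick. Origin: centre of its underside; z up; its y points roughly towards the robot. Its two moving flaps are hinged along the two rims at y = +67 (near) and y = -67 (far); two short end flaps hang outside the ends at x = +/-75 and do not move. Inside, two 30-high cardboard strips along x, 48 apart (centred on y = 0), keep the square's foot upright.
- near_flap (a joint): hinge of the carton's near flap (carton's +y side), a 124 x 64 x 4 board; 0 = lying closed, 1.57 = standing straight up, 2.7 = its stop, hanging outwards; starts ajar at 0.9 to 1.25. Light friction (0.03 N m) keeps it where it is left; push its inner side outwards.
- far_flap (a joint): hinge of the carton's far flap (carton's -y side), the same in mirror image: 0 closed, 1.57 upright, 2.7 stop; starts ajar at 0.9 to 1.25 and stays where it is left.
- near_flap_hinge (a point): middle of the near flap's hinge line, on the carton's rim 124 above the bench; the hinge line runs along the carton's x
- far_flap_hinge (a point): middle of the far flap's hinge line, on the carton's rim 124 above the bench; the hinge line runs along the carton's x
- near_flap_edge (a point): middle of the near flap's free edge, 64 from the hinge
- far_flap_edge (a point): middle of the far flap's free edge, 64 from the hinge
- square: blue metal engineer's square, L-shaped seen from the side, 0.25 to 0.5 kg, standing on its foot in the carton. Origin: on the underside, at the heel, mid-width. x points out of the heel face, z up along the blade. Foot: 90 long (x from -90 to 0), 40 wide (y), 14 high. Blade: x from -40 to 0, 16 thick (y from -8 to 8), rising to 110 above the underside. The flat heel face x = 0 (foot and blade) and the flat underside z = 0 are its two measuring faces.
- square_grip (a point): point in the middle of the blade's thickness, 20 behind the heel face, 93 above the underside (17 below the blade's top): pinch the blade here from above across its 16 mm thickness (y)
- square_blade_top (a point): top of the blade's heel edge, 110 above the underside, in the heel face
- jig: test jig fixed to the bench: black base plate 190 (x) x 110 (y) x 18 high, with an upright bright aluminium guide column on it, a small steel bracket with a red-handled clamp behind the column. Origin: centre of the plate's underside, z up, x along the plate towards the column.
- jig_plate: the jig's black base plate, top face 18 above the bench, free from x = -95 to the column at x = 50; origin and axes as the jig's
- jig_column: the jig's upright column, 30 (x) x 28 (y), rising 100 above the plate; its flat front face lies at jig x = 50, facing the jig's -x; origin and axes as the jig's
- jig_corner (a point): middle of the inside corner line where the column's front face meets the plate's top face; axes as the jig's (x points into the column, z up). The square is home when its origin lies here with its axes along the jig's.
- screwdriver: screwdriver lying on the bench, bystander; origin underneath its middle
- cell_tray: grey tray 90 x 50 x 22 with three battery cells in it, bystander; origin: centre of underside
- toggle_clamp: loose steel toggle clamp with a red handle, about 110 long, 45 high, bystander; origin: centre of its foot
- spray_bottle: white bottle with a blue cap, 50 across, 130 high, bystander; origin: centre of underside
- tape_roll: yellow tape roll 90 across, 24 high, lying flat, bystander; origin: centre of underside
- weight: brass weight with a knob, 40 across, 52 high, bystander; origin: centre of underside
Not all that is in view belongs to the job. What is shaped like the jig but green is not meant.

How it is judged:
By the outcome, as a careful person would: the job done as asked, in the order asked, and still so for the second after the job is handed in, while the arm keeps its last pose, push and grip.
It also fails if it takes over 54 s, if anything falls off the work surface, if the arm or the gripper's body presses on something with over 40 N, if the wrist force passes 120 N, or if a joint passes its speed limit or range.

ROBOT

A 6-joint arm with a two-finger parallel gripper is mounted at the origin on the work surface. World frame = base frame: x ahead of the robot, y to its left, z up, the work surface at z = 0. Lengths are in m, angles in rad, forces in N, time in s.
With the tool pointing down it reaches from about 0.35 to 0.775 m from the base axis. Payload 5.5 kg.
Tool frame: the origin (TCP) lies midway between the tips of the shut fingers; the grasp point (between the pads) lies grip_point_offset behind it (grip_point_offset is the distance from the TCP to the grasp point, in m); z points along the fingers, y is the direction in which the jaws open and shut (so a half turn about z gives the same grasp; the last joint's range is limited). The gripper opens to 85 mm and grips with 20 to 120 N. Pads are 22 mm wide; open, the fingers measure 114 mm over their backs; the gripper's body (76 mm by 85 mm) begins 54 mm behind the grasp point. The pads swing forward as they close: fully open they stand 13 mm farther back than shut.
Start: joints at [-1.274, 0.313, 0.046, 1.304, 0, 1.431], TCP at [0.243, -0.521, 0.231] pointing down, gripper open.
Joint ranges: [-2.76, 2.76], [-0.86, 1.69], [-1.03, 1.26], [-2.2, 2.34], [-1.47, 1.5], [-3.14, 3.14]. Speed limits (rad/s): [2.57, 2.57, 3.14, 3.14, 3.14, 3.14].

INTERFACE

Orientations are given as a unit quaternion [w, x, y, z].
In Python, from workcell import * gives the robot as it stands.
- The arm moves only by the tool send_rows, never from a script. Its argument "series" is one flat list of numbers, 7 for each row, row after row: the shift along the tool's x, y, z in cm, then the turn, a rotation vector about the tool's x, y, z in degrees, then the opening, from 0 (shut) to 1 (fully open). A call has 1 to 10 rows; each row is the pose to reach, as a shift and turn from the pose commanded when the call began, along the tool's axes at that moment; what a row does not reach only later rows make up. A row lasts 1/12 s, in which the tool goes at most 41.7 mm and 7.16 degrees, less where a joint would pass 70% of its speed; a pose out of reach is approached as far as the arm can. A call with a gripper value outside its range is refused whole. The fingers move at their own pace and stop on an object; "newtons" is the grip in N (left out, the last holds). Time passes only in rows, so rows that repeat a pose let the fingers close. It gives the time, the measured TCP pose, the force and the opening at its end, in the units of the state.
- get_state(): the state, without advancing time (a new reading comes with each control period).
- read_camera(name): name is "scene" or "top"; returns the picture (400x640x3 uint8, blue, green, red); there is no depth.
- camera_info(name): a dict with "K" (3x3 intrinsics, pixels), "D" ([k1, k2, p1, p2, k3] as OpenCV has them; the pictures are not rectified), "xyz" and "attitude" of the camera in the world. Camera axes: x right, y down, z forward; pixel columns grow to the right and rows downward; lengths in m; the calibration is good to about 2 mm. A picture is of the moment at which its call begins. camera_info takes no time and is no camera call.
- hand_in(): hands the job in, once; it reports no verdict.
Trained networks look in the newest picture that a camera, given by its name, has taken for a name from the list of things; names that differ only in an ending like _2 or _b are one class to them, and where a whole thing is asked for, a point or a joint stands for the part that bears it (a point fixed in the world has none). Each returns a list of dicts, best first, with "p" (0 to 1); they miss things now and then, are a little off and sometimes report something else, mostly with a low value. They report only what shows in the picture. A call takes as long as a camera call. They do not tell look-alikes from the thing itself.
- silhouettes(camera, label): "pixels" (400x640 bool, what is visible of it) and "box" ([left, top, width, height] in pixels, round what is visible of it).
The state is a dict: "clock": time; "joint_pos": joint angles; "qvel": joint speeds; "tau": joint torques, N m; "tcp_pos": TCP position; "orientation": TCP orientation; "wrist_force": force on the tool from outside, world axes, zero at the start; "ft_torque": the same for the moment, N m; "finger_gap": finger opening in m.
Only numpy, scipy, OpenCV 4.12 (cv2) and the standard library are available. Lean on these libraries where they do the work, as an engineer would, in place of code of your own. Each camera call takes 0.05 s, during which the arm holds its last target. There are 200 camera calls.

## Working session

There is one attempt and no reset: what is moved stays moved. The work goes in short steps, Python scripts to look and compute and a tool call to move; the robot and the scene stay as the last step left them, time stands still between calls to the robot, and variables do not carry over. Pictures are saved under pics/ and viewed, about 8 in all and at most 12, crops included, and the job is handed in when it is done.

Besides the shell and the picture viewer there is one more tool, called after "Request:" by a JSON object that holds its "op" and its "data", one argument or row to a line. send_rows: Moves the arm, as the interface text tells. Its arguments: {"type":"object","properties":{"series":{"type":"array"},"newtons":{"type":"number"}},"required":["series"]}

```bash
mkdir -p pics; ls; python3 - <<'E'
from workcell import *
import cv2
print(get_state())
for n in("scene","top"):
    print(n,camera_info(n)); cv2.imwrite(f"pics/{n}0.png",read_camera(n))
E
```

```text
pics
{'clock': 0.0, 'joint_pos': array([-1.27357243e+00,  3.13993857e-01,  4.50049688e-02,  1.30360524e+00,
        3.89024631e-05,  1.43120554e+00]), 'qvel': array([-1.20135691e-03, -1.40453990e-03,  1.07466311e-03, -1.87603583e-04,
       -7.76812451e-05,  4.64573081e-04]), 'tau': array([-7.26946637e-04, -4.80623460e+01,  2.98536783e+01,  1.93776452e-02,
       -3.94509525e-04,  2.01786065e-05]), 'tcp_pos': array([ 0.24311606, -0.52052482,  0.23042322]), 'orientation': array([-8.97643542e-04,  9.76243385e-01,  2.16674973e-01, -5.13842374e-05]), 'wrist_force': array([-0.72371042,  0.41158466, -0.75934612]), 'ft_torque': array([0.05117147, 0.00652387, 0.04547319]), 'finger_gap': 0.08495311079265838}
scene {'K': array([[417.30231675,   0.        , 320.16453713],
       [  0.        , 417.30231675, 197.7479116 ],
       [  0.        ,   0.        ,   1.        ]]), 'D': array([0.01316966, 0.        , 0.        , 0.        , 0.        ]), 'xyz': array([ 1.22546048, -0.66879948,  0.90704835]), 'attitude': array([-0.38390579,  0.82014091,  0.38882965, -0.16969601])}
top {'K': array([[477.33217631,   0.        , 321.71771714],
       [  0.        , 477.33217631, 204.08953274],
       [  0.        ,   0.        ,   1.        ]]), 'D': array([-0.05529915,  0.        ,  0.        ,  0.        ,  0.        ]), 'xyz': array([ 0.21349498, -0.04413795,  1.55113949]), 'attitude': array([-0.06976198,  0.71027011, -0.69778116,  0.06124618])}
```

View pics/scene0.png

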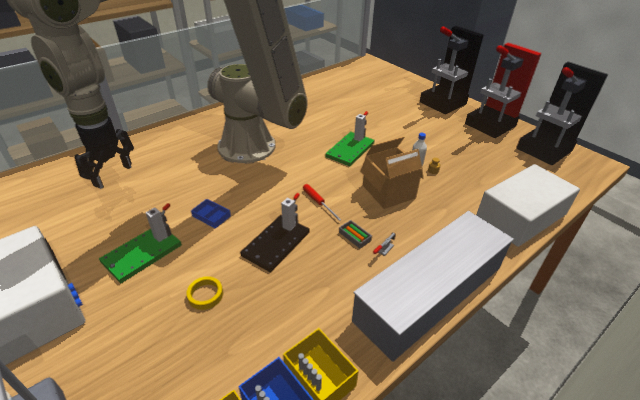

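View pics/top0.png

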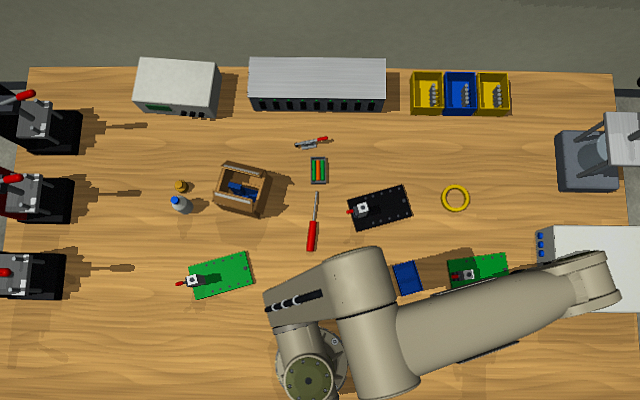

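```bash
cat > h.py <<'E'
from workcell import *
import numpy as np, cv2
from scipy.spatial.transform import Rotation as R
from scipy.optimize import least_squares
def rot(q): return R.from_quat(np.roll(q,-1)).as_matrix()
C={n:camera_info(n) for n in("scene","top")}
def proj(n,P):
    c=C[n]; M=rot(c["attitude"]).T; P=np.atleast_2d(P).astype(float)
    return cv2.projectPoints(P,cv2.Rodrigues(M)[0],-M@c["xyz"],c["K"],c["D"])[0].reshape(-1,2)
def ray(n,uv,z):
    c=C[n]; u=cv2.undistortPoints(np.array(uv,float).reshape(-1,1,2),c["K"],c["D"]).reshape(-1,2)
    d=np.c_[u,np.ones(len(u))]@rot(c["attitude"]).T
    return c["xyz"]+d*((z-c["xyz"][2])/d[:,2])[:,None]
def frame(x,y,yaw,P,z=0):
    P=np.atleast_2d(P); c,s=np.cos(yaw),np.sin(yaw)
    return np.c_[x+c*P[:,0]-s*P[:,1], y+s*P[:,0]+c*P[:,1], P[:,2]+z]
def crop(im,x,y,w,h,k):
    return cv2.resize(im[y:y+h,x:x+w],None,fx=k,fy=k,interpolation=cv2.INTER_CUBIC)
E
python3 - <<'E'
from h import *
ims={n:read_camera(n) for n in C}
t,s=ims["top"],ims["scene"]
cv2.imwrite("pics/m1.png",np.vstack([np.hstack([crop(t,200,150,80,60,5),crop(t,340,172,80,60,5)]),np.hstack([crop(s,350,130,80,75,5)[:300],crop(s,237,190,80,80,5)[:400]][:1]+[crop(s,235,192,80,80,4)[:300,:320],np.zeros((300,80,3),np.uint8)])]))
for n in C:
  for l in("carton","near_flap","far_flap","square","jig","jig_column","jig_plate"):
    for d in silhouettes(n,l)[:4]: print(n,l,round(d["p"],2),d["box"],d["pixels"].sum())
E
```

```text
scene carton 0.63 [363.1, 134.9, 58.1, 75.4] 3091
scene near_flap 0.69 [362.5, 137.9, 41.9, 15.9] 303
scene far_flap 0.93 [383.7, 147.7, 42.2, 29.2] 739
scene jig 0.89 [236.4, 195.1, 75.0, 76.8] 2344
scene jig 0.84 [326.6, 110.6, 49.2, 54.4] 1230
scene jig_column 0.85 [281.4, 197.0, 17.4, 33.7] 414
scene jig_column 0.79 [353.8, 115.0, 13.5, 24.6] 256
scene jig_column 0.57 [147.8, 207.2, 18.3, 36.6] 426
scene jig_plate 0.77 [325.1, 130.2, 46.2, 34.9] 853
scene jig_plate 0.56 [240.2, 216.0, 68.3, 56.3] 1863
top carton 0.83 [216.5, 160.7, 57.1, 56.8] 2162
top carton 0.64 [345.9, 185.7, 64.9, 48.5] 1852
top carton 0.22 [226.5, 180.4, 27.8, 21.9] 333
top near_flap 0.61 [208.4, 190.5, 43.2, 22.3] 492
top far_flap 0.57 [223.1, 156.8, 40.1, 20.1] 333
top square 0.69 [227.6, 180.4, 27.5, 21.9] 289
top square 0.6 [212.0, 189.3, 40.5, 23.4] 583
top square 0.34 [345.1, 184.8, 65.5, 49.2] 1651
top square 0.21 [310.8, 157.5, 14.9, 30.1] 374
top jig 0.93 [175.4, 255.0, 76.8, 43.4] 2188
top jig 0.91 [345.2, 184.4, 67.6, 52.1] 1973
top jig 0.58 [449.5, 254.0, 62.5, 34.7] 1456
top jig_column 0.66 [186.7, 274.8, 17.4, 10.9] 155
top jig_column 0.41 [356.4, 205.0, 11.1, 10.4] 138
top jig_plate 0.91 [189.1, 249.5, 63.4, 52.5] 1903
top jig_plate 0.82 [344.5, 184.8, 65.7, 47.7] 1747
top jig_plate 0.64 [447.7, 250.7, 63.2, 39.2] 1311
```

View pics/m1.png

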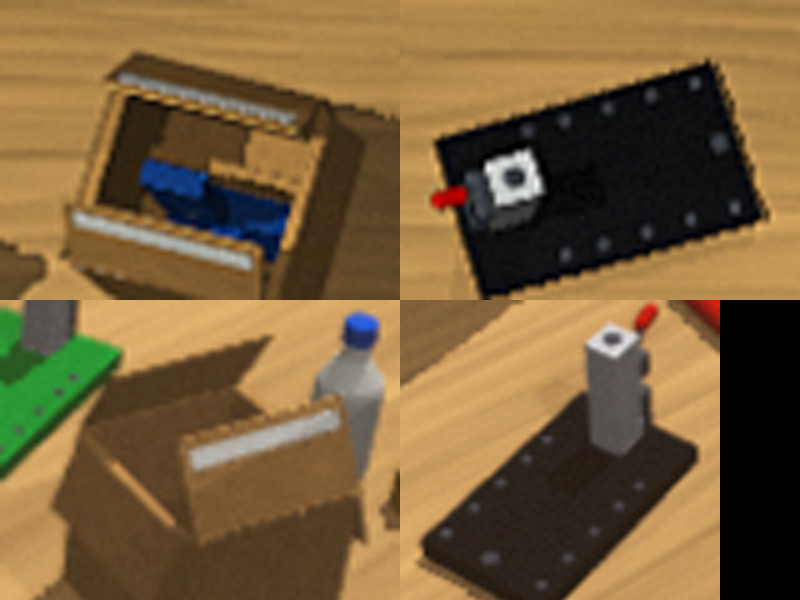

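```bash
cat > fit1.py <<'E'
from h import *
def fit(model,obs,p0,fs=1.0):
    f=lambda p:np.concatenate([np.ravel(proj(n,model(p,[o[0] for o in L]))-[o[1] for o in L]) for n,L in obs.items()])
    r=least_squares(f,p0,loss="soft_l1",f_scale=fs)
    return r.x,f(r.x).reshape(-1,2)
jm=lambda p,P:frame(*p,np.array(P)/1000)
a=lambda x,y,z:(x,y,z)
J={"top":[((95,-55,18),(347.4,200)),((95,55,18),(357,231.4)),((-95,-55,18),(402.4,184.4)),((-95,55,18),(413.4,215.4)),
 ((80,-14,118),(356.8,202.6)),((50,14,118),(369.4,210.6)),((80,14,118),(358.4,213)),((50,-14,118),(367,201.6))],
"scene":[((-95,55,18),(240.75,251.7)),((95,55,18),(281.2,215.7)),((95,-55,18),(309.2,228.5)),((50,14,118),(281.75,202.75)),((80,14,118),(288.2,198.2)),((80,-14,118),(294.5,201.2)),((50,-14,118),(288,206.5)),((50,-14,18),(288,230.7))]}
g=ray("top",[(380,208)],.02)[0]
if __name__=="__main__":
    p,r=fit(jm,J,[g[0],g[1],1.8]); print("jig",p.round(4)); print(r.round(1).tolist())
def cm(p,P):
    out=[]
    for (k,x,s) in P:   # k: 'n','f', s distance from hinge
        q,sg=(p[3],1) if k=='n' else (p[4],-1)
        out.append((x,sg*(67-s*np.cos(q)),124+s*np.sin(q)))
    return frame(p[0],p[1],p[2],np.array(out)/1000)
K={"top":[(('n',62,64),(214,191.6)),(('n',-62,64),(251.6,202.4)),(('f',62,64),(223,166)),(('f',-62,64),(260,175.5)),(('f',62,0),(227.6,160.4)),(('f',-62,0),(266,170))],
"scene":[(('f',-62,64),(386.4,158)),(('f',62,64),(418.4,149.4)),(('f',-62,0),(390,178.6)),(('f',62,0),(422,168.4)),(('n',-62,64),(371.6,145.6)),(('n',62,64),(404.4,137.4)),(('n',-62,0),(367,155.6))]}
if __name__=="__main__":
    g=ray("top",[(243,188)],.1)[0]
    p,r=fit(cm,K,[g[0],g[1],1.3,1.1,1.1]); print("carton",p.round(4)); print(r.round(1).tolist())
E
python3 fit1.py
```

```text
jig [ 0.4953 -0.2114  1.8533]
[[-0.6, -1.6], [-1.0, -0.9], [-0.0, -0.9], [-1.2, -0.1], [-0.2, 0.8], [-0.9, -1.1], [0.7, -0.9], [-1.0, -0.8], [-2.5, -0.5], [-1.4, -1.5], [-0.7, -0.1], [-1.9, 0.0], [-1.9, -0.9], [-0.5, -0.3], [-0.3, 0.0], [0.7, 0.8]]
carton [0.537  0.2296 1.3214 1.1501 1.039 ]
[[-2.1, -3.5], [0.4, -3.4], [-3.1, -1.4], [-0.5, -0.4], [-0.7, -0.8], [-1.0, -0.4], [-2.6, 0.3], [-1.1, -0.3], [-2.7, 0.0], [-1.6, 0.5], [-0.4, -0.7], [-0.5, -0.9], [-1.7, 0.3]]
```

```bash
cat >> h.py <<'E'
def rel(pos,yawy,tilt=None):
    """shift cm + rotvec deg in current tool frame to reach tcp pos, tool down, tool y at world yaw yawy(rad)"""
    s=get_state(); M=rot(s["orientation"])
    y=np.array([np.cos(yawy),np.sin(yawy),0]); z=np.array([0,0,-1.]); T=np.c_[np.cross(y,z),y,z]
    print("t",round(s["clock"],2),"tcp",s["tcp_pos"].round(4),"F",s["wrist_force"].round(1),"gap",round(s["finger_gap"],4))
    print("shift",(M.T@(np.array(pos)-s["tcp_pos"])*100).round(2),"turn",np.degrees(R.from_matrix(M.T@T).as_rotvec()).round(2))
E
sed -i 's/(\[o\[1\] for o in L\])/X/; s/-\[o\[1\] for o in L\])/-(np.array([o[1] for o in L])-.4))/' fit1.py
python3 fit1.py; python3 - <<'E'
from h import *
import workcell
print([ (k,getattr(workcell,k)) for k in dir(workcell) if 'grip' in k.lower() or 'off' in k.lower()])
rel([.537,.2296,.26],np.radians(-14.3))
print(ray("top",[(235,185)],.114),ray("top",[(257.6,197.6)],.018))
E
```

```text
jig [ 0.4952 -0.2106  1.8589]
[[-0.4, -1.0], [-0.7, -0.3], [0.0, -0.6], [-1.0, 0.1], [-0.1, 1.3], [-0.6, -0.6], [0.9, -0.4], [-0.8, -0.3], [-1.8, -0.1], [-1.0, -1.2], [-0.2, 0.1], [-1.4, 0.3], [-1.5, -0.7], [-0.0, -0.1], [0.2, 0.3], [1.2, 1.0]]
carton [0.5367 0.2304 1.3281 1.1802 1.0493]
[[-2.1, -2.3], [0.4, -2.5], [-3.0, -1.0], [-0.3, -0.2], [-0.7, -0.3], [-0.9, -0.0], [-1.9, 0.6], [-0.5, -0.1], [-2.0, 0.3], [-1.1, 0.6], [-0.2, -0.8], [-0.5, -1.2], [-1.3, 0.6]]
[('grip_point_offset', 0.0187)]
t 0.9 tcp [ 0.2432 -0.5211  0.2314] F [ 0.8  0.3 -0.1] gap 0.0856
shift [ 58.37 -55.59  -2.88] turn [ 1.000e-02  1.000e-02 -5.068e+01]
[[0.53876636 0.24560721 0.114     ]] [[0.51925637 0.18810745 0.018     ]]
```

Request:
{"op": "send_rows", "data": {
  "series": [58.4,-55.6,-2.9,0,0,-50.7,0,58.4,-55.6,-2.9,0,0,-50.7,0,58.4,-55.6,-2.9,0,0,-50.7,0,58.4,-55.6,-2.9,0,0,-50.7,0,58.4,-55.6,-2.9,0,0,-50.7,0,58.4,-55.6,-2.9,0,0,-50.7,0,58.4,-55.6,-2.9,0,0,-50.7,0,58.4,-55.6,-2.9,0,0,-50.7,0,58.4,-55.6,-2.9,0,0,-50.7,0,58.4,-55.6,-2.9,0,0,-50.7,0]
}}

```text
clock: 1.73
tcp_pos: [0.3953, -0.1314, 0.2467]
orientation: [0.001, 0.79, 0.614, 0.0]
wrist_force: [0.6, -0.4, 0.1]
finger_gap: 0.0001
```

```bash
python3 -c "
from h import *
rel([.537,.2304,.26],np.radians(-14))"
```

```text
t 1.73 tcp [ 0.3953 -0.1314  0.2467] F [ 0.6 -0.4  0.1] gap 0.0001
shift [38.56  4.79 -1.33] turn [ 0.07  0.02 -0.3 ]
```

Request:
{"op": "send_rows", "data": {
  "series": [38.6,4.8,-1.3,0,0,0,0,38.6,4.8,-1.3,0,0,0,0,38.6,4.8,-1.3,0,0,0,0,38.6,4.8,-1.3,0,0,0,0,38.6,4.8,-1.3,0,0,0,0,38.6,4.8,-1.3,0,0,0,0,38.6,4.8,-1.3,0,0,0,0,38.6,4.8,-1.3,0,0,0,0,38.6,4.8,-1.3,0,0,0,0,38.6,4.8,-1.3,0,0,0,0]
}}

```text
clock: 2.57
tcp_pos: [0.538, 0.2338, 0.2588]
orientation: [-0.0, 0.788, 0.615, 0.001]
wrist_force: [-0.2, -0.6, 0.3]
finger_gap: -0.0002
```

```bash
python3 -c "
from h import *
rel([.537,.2304,.155],np.radians(-14))"
```

```text
t 2.57 tcp [0.538  0.2338 0.2588] F [-0.2 -0.6  0.3] gap -0.0002
shift [-0.37 -0.02 10.38] turn [ 0.04 -0.11 -0.05]
```

Request:
{"op": "send_rows", "data": {
  "series": [-0.4,0,4,0,0,0,0,-0.4,0,8,0,0,0,0,-0.4,0,10.4,0,0,0,0,-0.4,-1,10.4,0,0,0,0,-0.4,-2.5,10.4,0,0,0,0,-0.4,-4,10.4,0,0,0,0,-0.4,-5.5,10.4,0,0,0,0,-0.4,-7,10.4,0,0,0,0,-0.4,-8.5,10.4,0,0,0,0,-0.4,-10.2,10.4,0,0,0,0]
}}

```text
clock: 3.4
tcp_pos: [0.4372, 0.2506, 0.1575]
orientation: [0.001, 0.79, 0.614, 0.002]
wrist_force: [0.7, -0.5, 1.2]
finger_gap: -0.0001
```

Request:
{"op": "send_rows", "data": {
  "series": [0,0,0,0,0,0,0,0,3,0,0,0,0,0,0,6,0,0,0,0,0,0,9,0,0,0,0,0,0,11,0,0,0,0,0,0,13,0,0,0,0,0,0,15,0,0,0,0,0,0,17,0,0,0,0,0,0,19,0,0,0,0,0,0,20.6,0,0,0,0,0]
}}

```text
clock: 4.23
tcp_pos: [0.6383, 0.1988, 0.1566]
orientation: [0.0, 0.79, 0.614, 0.001]
wrist_force: [0.6, 0.8, 0.2]
finger_gap: -0.0002
```

Request:
{"op": "send_rows", "data": {
  "series": [0,0,0,0,0,0,0,0,0,0,0,0,0,0,0,-2,-1,0,0,0,0,0,-6,-8,0,0,0,0,-2,-10,-12,0,0,0,0.6,-10,-10,-12,0,0,0,0.6,-18,-10,-12,0,0,0,0.6,-18,-10,-12,0,0,0,0.6,-18,-10,-12,0,0,0,0.6]
}}

```text
clock: 4.98
tcp_pos: [0.4987, 0.0624, 0.2742]
orientation: [0.001, 0.789, 0.615, 0.001]
wrist_force: [0.8, -0.3, 0.3]
finger_gap: 0.0511
```

```bash
python3 - <<'E'
from h import *
ims={n:read_camera(n) for n in C}
t,s=ims["top"],ims["scene"]
rel([.5367,.2304,.25],np.radians(-14))
cv2.imwrite("pics/m2.png",np.hstack([crop(t,195,140,100,100,4),crop(s,345,120,100,100,4)]))
for n in C:
  for l in("square","near_flap","far_flap"):
    for d in silhouettes(n,l)[:3]: print(n,l,round(d["p"],2),d["box"],d["pixels"].sum())
E
```

```text
t 5.08 tcp [0.4983 0.0592 0.2754] F [ 1.5 -0.3 -0.4] gap 0.0513
shift [17.53 -0.59  2.52] turn [ 0.17  0.05 -0.54]
scene square 0.52 [391.8, 158.1, 13.6, 17.4] 161
scene near_flap 0.68 [357.0, 131.7, 38.2, 22.1] 564
scene near_flap 0.54 [237.9, 193.2, 74.3, 77.9] 2381
scene far_flap 0.63 [391.3, 170.2, 45.0, 9.8] 208
top square 0.48 [225.5, 180.2, 15.7, 18.2] 155
top near_flap 0.73 [345.7, 185.1, 65.4, 46.5] 1739
top near_flap 0.6 [205.3, 205.2, 28.1, 20.2] 340
top far_flap 0.53 [230.4, 140.3, 12.8, 26.1] 329
```

View pics/m2.png

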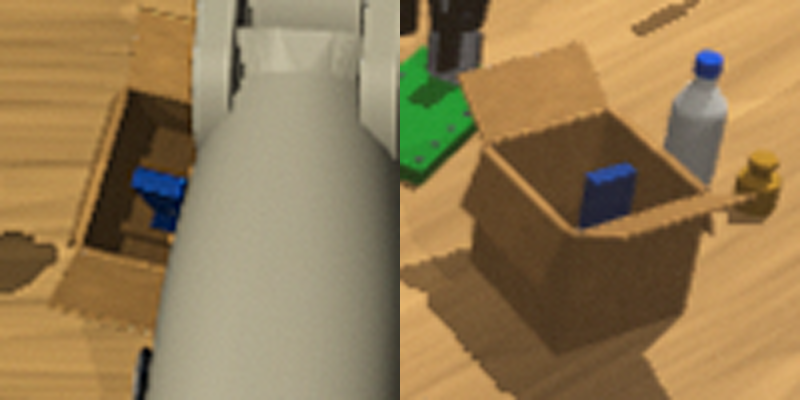

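```bash
python3 - <<'E'
from h import *
for n in C:
    im=read_camera(n).astype(int); x,y,w,h=(222,176,25,24) if n=="top" else (386,155,24,26)
    c=im[y:y+h,x:x+w]; m=(c[...,0]>c[...,2]+40)
    b=c[...,0]; thr=(b[m].max()+b[m].min())/2
    top=m&(b>thr)
    q=np.argwhere(top)[:,::-1]+[x,y]; r=cv2.minAreaRect(q.astype(np.float32)); print(n,thr,len(q),q.mean(0),r)
    print(ray(n,[q.mean(0)],.114), ray(n,cv2.boxPoints(r),.114)[:,:2].round(4).tolist())
print(ray("scene",[(397.4,162.6)],.114),ray("top",[(234.6,185.9)],.114))
# carton rim corners (outer 64,69) top view crop picks
for px in [(128,90),(75,250)]: print(ray("top",[(195+px[0]/4-.4,140+px[1]/4-.4)],.124))
print(frame(.5367,.2304,1.3281,np.array([(64,-69,124),(64,69,124),(-64,69,124),(64,0,124)])/1000))
print("scene",[ray("scene",[(345+(a-400)/4-.4,120+b/4-.4)],.124)[0].round(4) for a,b in[(487,150),(608,110),(705,190),(575,232)]])
E
```

```text
scene 119.0 29 [397.31034483 162.72413793] ((397.2059326171875, 162.82354736328125), (2.6678919792175293, 10.186494827270508), 75.96376037597656)
[[0.54015987 0.25201314 0.114     ]] [[0.5294, 0.238], [0.5401, 0.2741], [0.5513, 0.2647], [0.5406, 0.2289]]
top 96.0 51 [233.17647059 185.19607843] ((233.08824157714844, 185.1470489501953), (10.429031372070312, 4.6081767082214355), 14.03624439239502)
[[0.53805575 0.2512568  0.114     ]] [[0.5349, 0.2689], [0.5491, 0.2662], [0.5416, 0.2342], [0.5273, 0.2369]]
[[0.53986862 0.25276853 0.114     ]] [[0.5358905  0.24670133 0.114     ]]
[[0.60903815 0.27376698 0.124     ]]
[[0.4818529  0.30742516 0.124     ]]
[[0.61905838 0.27594225 0.124     ]
 [0.48510268 0.30910652 0.124     ]
 [0.45434162 0.18485775 0.124     ]
 [0.55208053 0.29252439 0.124     ]]
scene [array([0.464 , 0.1838, 0.124 ]), array([0.4854, 0.3068, 0.124 ]), array([0.6119, 0.2818, 0.124 ]), array([0.5851, 0.1594, 0.124 ])]
```

```bash
python3 -c "
from h import *
rel([.540,.251,.25],np.radians(-14))"
```

```text
t 5.48 tcp [0.5008 0.0638 0.2721] F [ 0.1  0.5 -0.6] gap 0.0512
shift [19.11 -0.78  2.21] turn [-0.05  0.01 -0.16]
```

Request:
{"op": "send_rows", "data": {
  "series": [4,-0.2,0,0,0,0,0.75,8,-0.4,0.5,0,0,0,0.75,12,-0.6,1,0,0,0,0.75,16,-0.8,2.2,0,0,0,0.75,19.1,-0.8,2.2,0,0,0,0.75,19.1,-0.8,2.2,0,0,0,0.75,19.1,-0.8,2.2,0,0,0,0.75]
}}

```text
clock: 6.07
tcp_pos: [0.5396, 0.2521, 0.2491]
orientation: [-0.0, 0.788, 0.616, -0.001]
wrist_force: [0.2, -0.2, -0.1]
finger_gap: 0.0638
```

```bash
python3 - <<'E'
from h import *
rel([.540,.251,.079],np.radians(-14))
for k in range(3):
    read_camera("scene"); s=get_state(); print(s["tcp_pos"].round(4),s["joint_pos"].round(4),s["qvel"].round(3))
E
```

```text
t 6.07 tcp [0.5396 0.2521 0.2491] F [ 0.2 -0.2 -0.1] gap 0.0638
shift [-0.07  0.09 17.01] turn [-0.1   0.08 -0.02]
[0.5396 0.2508 0.2497] [ 3.0040e-01  3.5100e-01  1.4400e-01  1.3657e+00 -4.0000e-04  2.1178e+00] [-0.036 -0.027 -0.013  0.002 -0.001 -0.002]
[0.5397 0.2499 0.2501] [ 2.9890e-01  3.4980e-01  1.4350e-01  1.3657e+00 -5.0000e-04  2.1178e+00] [-0.027 -0.019 -0.007  0.002 -0.     0.   ]
[0.5398 0.2493 0.2505] [ 2.9790e-01  3.4900e-01  1.4320e-01  1.3657e+00 -4.0000e-04  2.1179e+00] [-0.018 -0.014 -0.002 -0.002  0.002  0.002]
```

Request:
{"op": "send_rows", "data": {
  "series": [0.2,0,3.5,0,0,0,0.75,0.2,0,7,0,0,0,0.75,0.2,0,10,0,0,0,0.75,0.2,0,12,0,0,0,0.75,0.2,0,14,0,0,0,0.75,0.2,0,15.5,0,0,0,0.75,0.2,0,16.5,0,0,0,0.75,0.2,0,17.1,0,0,0,0.75,0.2,0,17.1,0,0,0,0.75,0.2,0,17.1,0,0,0,0.75]
}}

```text
clock: 7.05
tcp_pos: [0.5411, 0.2513, 0.0803]
orientation: [0.0, 0.79, 0.613, 0.0]
wrist_force: [0.5, -0.4, -0.6]
finger_gap: 0.0639
```

Request:
{"op": "send_rows", "data": {
  "series": [0,0,0,0,0,0,0.75,0,0,0,0,0,0,0.75,0,0,0,0,0,0,0.75]
}}

```text
clock: 7.3
tcp_pos: [0.5413, 0.2519, 0.0806]
orientation: [0.0, 0.789, 0.614, 0.001]
wrist_force: [-0.5, 0.1, 0.0]
finger_gap: 0.0643
```

```bash
python3 - <<'E'
from h import *
rel([.540,.251,.079],np.radians(-14))
s=read_camera("scene"); cv2.imwrite("pics/m3.png",crop(s,360,110,80,80,7))
E
```

```text
t 7.3 tcp [0.5413 0.2519 0.0806] F [-0.5  0.1  0. ] gap 0.0643
shift [-0.12 -0.1   0.16] turn [ 0.09 -0.05 -0.27]
```

View pics/m3.png

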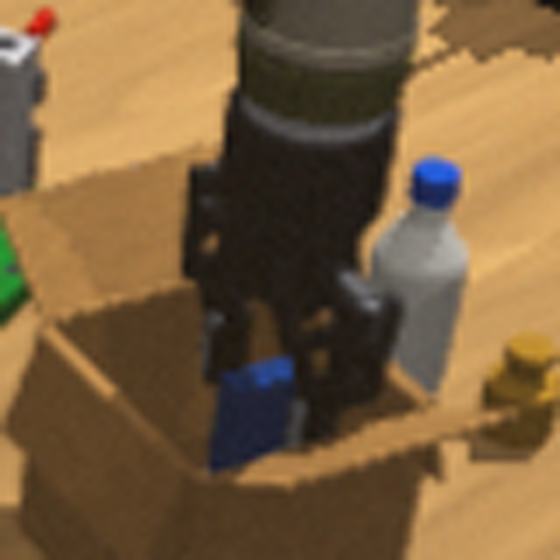

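Request:
{"op": "send_rows", "data": {
  "newtons": 80,
  "series": [0,0,0,0,0,0,0.1,0,0,0,0,0,0,0,0,0,0,0,0,0,0,0,0,0,0,0,0,0,0,0,0,0,0,0,0,0,0,0,0,0,0,0,0,0,0,0,0,0,0,0,0,0,0,0,0,0]
}}

```text
clock: 8.02
tcp_pos: [0.5407, 0.2517, 0.0797]
orientation: [0.0, 0.789, 0.614, 0.0]
wrist_force: [-0.5, -0.2, 1.7]
finger_gap: 0.0153
```

Request:
{"op": "send_rows", "data": {
  "series": [0,0,-1,0,0,0,0,0,0,-2,0,0,0,0,0,0,-4,0,0,0,0,0,0,-6.5,0,0,0,0,0,0,-9.5,0,0,0,0,0,0,-12.5,0,0,0,0,0,0,-15,0,0,0,0,0,0,-17,0,0,0,0,0,0,-17,0,0,0,0,0,0,-17,0,0,0,0]
}}

```text
clock: 8.85
tcp_pos: [0.5412, 0.2519, 0.2509]
orientation: [0.001, 0.789, 0.614, 0.001]
wrist_force: [-0.6, -0.3, -4.3]
finger_gap: 0.0148
```

```bash
python3 - <<'E'
from h import *
# corner in world; grip goal 30 mm short of column, 15 above plate
jx,jy,jw=.4952,-.2106,1.8589
off=.0187
for d,hgt in((-60,60),(-30,15)):
    g=frame(jx,jy,jw,np.array([[50-20+d,0,18+93+hgt]])/1000)[0]; g[2]-=off; print(g.round(4)); rel(g,jw-np.pi/2)
im=read_camera("scene"); t=read_camera("top")
cv2.imwrite("pics/m4.png",np.hstack([crop(im,355,80,90,100,4),crop(t,195,140,100,100,4)]))
E
```

```text
[ 0.5037 -0.2394  0.1523]
t 8.85 tcp [0.5412 0.2519 0.2509] F [-0.6 -0.3 -4.3] gap 0.0148
shift [-48.55   8.45   9.81] turn [  0.17  -0.04 -30.78]
[ 0.4952 -0.2106  0.1073]
t 8.85 tcp [0.5412 0.2519 0.2509] F [-0.6 -0.3 -4.3] gap 0.0148
shift [-45.98   6.9   14.31] turn [  0.17  -0.04 -30.78]
```

View pics/m4.png

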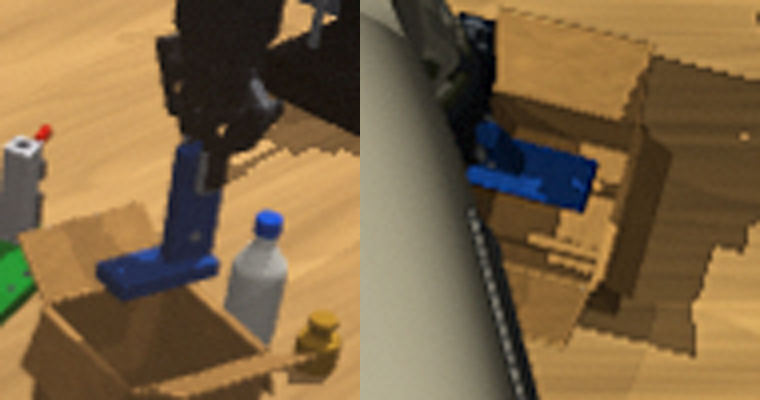

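Request:
{"op": "send_rows", "data": {
  "series": [-3,0.5,0,0,0,-2,0,-7,1.2,0,0,0,-5,0,-11,2,0,0,0,-9,0,-15,2.6,0,0,0,-13,0,-19,3.3,0,0,0,-17,0,-23,4,0,0,0,-21,0,-27,4.7,0,0,0,-25,0,-31,5.4,0,0,0,-28,0,-35,6.1,0,0,0,-30.8,0,-39,6.8,0,0,0,-30.8,0]
}}

```text
clock: 9.78
tcp_pos: [0.5086, -0.1444, 0.2475]
orientation: [-0.002, 0.597, 0.802, -0.0]
wrist_force: [-0.5, -0.6, -3.4]
finger_gap: 0.0152
```

```bash
python3 - <<'E'
from h import *
rel([.5037,-.2394,.2],1.8589-np.pi/2)
E
```

```text
t 9.78 tcp [ 0.5086 -0.1444  0.2475] F [-0.5 -0.6 -3.4] gap 0.0152
shift [-8.97 -3.18  4.74] turn [-0.16 -0.14  0.14]
```

Request:
{"op": "send_rows", "data": {
  "series": [-3,-1,0,0,0,0,0,-6,-2,0,0,0,0,0,-9,-3.2,0,0,0,0,0,-9,-3.2,2,0,0,0,0,-9,-3.2,4.7,0,0,0,0,-9,-3.2,7.7,0,0,0,0,-9,-3.2,9.7,0,0,0,0,-9,-3.2,10.7,0,0,0,0,-9,-3.2,10.7,0,0,0,0,-9,-3.2,10.7,0,0,0,0]
}}

```text
clock: 10.62
tcp_pos: [0.5046, -0.2379, 0.1418]
orientation: [-0.001, 0.598, 0.801, -0.0]
wrist_force: [0.6, -0.5, -3.8]
finger_gap: 0.0147
```

Request:
{"op": "send_rows", "data": {
  "series": [0,0,0,0,0,0,0,0,0,0,0,0,0,0,0,0,0,0,0,0,0]
}}

```text
clock: 10.87
tcp_pos: [0.5062, -0.2389, 0.1442]
orientation: [0.001, 0.598, 0.801, 0.0]
wrist_force: [-0.2, -1.0, -3.9]
finger_gap: 0.015
```

```bash
python3 - <<'E'
from h import *
s=get_state(); M=rot(s["orientation"]); print(s["clock"],s["tcp_pos"],s["wrist_force"],np.degrees(np.arctan2(M[1,1],M[0,1])),M[2].round(4))
im=read_camera("scene"); t=read_camera("top")
cv2.imwrite("pics/m5.png",np.hstack([crop(im,225,185,95,95,4),crop(t,330,165,95,95,4)]))
cv2.imwrite("pics/full5.png",t); 
E
```

```text
10.8667 [ 0.50619362 -0.23890575  0.14417086] [-0.22312306 -0.9911239  -3.86221419] 16.536299002322597 [-0.0022  0.0018 -1.    ]
```

View pics/m5.png

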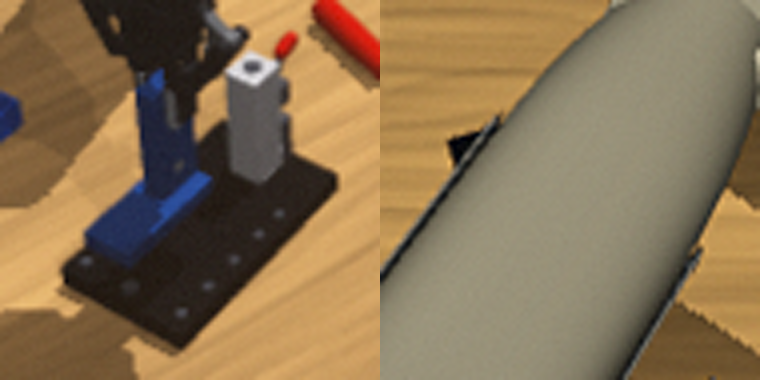

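```bash
cat > edge.py <<'E'
from h import *
def box(x0,x1,y0,y1,z0,z1): # edges visible from -x,-y,top
    return [((x0,y0,z1),(x1,y0,z1)),((x0,y0,z1),(x0,y1,z1)),((x0,y0,z0),(x0,y0,z1)),((x0,y1,z1),(x1,y1,z1)),((x1,y0,z1),(x1,y1,z1)),((x0,y1,z0),(x0,y1,z1)),((x1,y0,z0),(x1,y0,z1))]
JE=box(-95,95,-55,55,0,18)[:5]+box(50,80,-14,14,18,118)
SE=box(-90,0,-20,20,0,14)[:3]+[((-90,-20,0),(-90,20,0)),((-90,-20,0),(0,-20,0)),((-40,8,20),(-40,8,75)),((-40,-8,20),(-40,-8,75)),((0,-8,20),(0,-8,70)),((0,-20,0),(0,-20,14)),((-90,20,0),(-90,20,14)),((-90,20,14),(-45,20,14))]
def score(n,im,E,p,z=0,n_s=40):
    g=im; tot=0;
    for a,b in E:
        P=np.linspace(a,b,n_s)/1000; uv=proj(n,frame(*p,P,z))
        d=uv[-1]-uv[0]; L=np.hypot(*d)
        if L<2: continue
        nn=np.array([-d[1],d[0]])/L
        f=lambda q:cv2.remap(g,q[:,0].astype(np.float32)[None],q[:,1].astype(np.float32)[None],cv2.INTER_LINEAR)[0].astype(float)
        D=np.abs(f(uv+nn*.7)-f(uv-nn*.7)); tot+=L*np.sqrt(D.sum(-1).mean() if D.ndim>1 else D.mean())
    return tot
def refine(ims,E,p0,z=0):
    ims={n:cv2.GaussianBlur(i,(0,0),.6).astype(np.float32) for n,i in ims.items()}
    from scipy.optimize import differential_evolution as de
    f=lambda p:-sum(score(n,i,E,p,z) for n,i in ims.items())
    r=de(f,[(p0[0]-.008,p0[0]+.008),(p0[1]-.008,p0[1]+.008),(p0[2]-.06,p0[2]+.06)],seed=1,maxiter=40,popsize=12,polish=False)
    return r.x,-r.fun,-f(p0)
E
python3 - <<'E'
from edge import *
p0=[.4952,-.2106,1.8589]
t,s=cv2.imread("pics/top0.png"),cv2.imread("pics/scene0.png")
for k in({"top":t,"scene":s},{"scene":s},{"top":t}): print(list(k),refine(k,JE,p0))
g=frame(*p0,np.array([[15,0,0]])/1000)[0]; g[2]=.099; rel(g,p0[2]-np.pi/2)
E
```

```text
['top', 'scene'] (array([ 0.49379052, -0.21028992,  1.86012638]), np.float64(5328.389745236491), np.float64(5228.598050161318))
['scene'] (array([ 0.50148902, -0.20841721,  1.91852202]), np.float64(2372.090977445903), np.float64(2167.774073074202))
['top'] (array([ 0.49289703, -0.21080316,  1.86204836]), np.float64(3355.0588968286365), np.float64(3060.823977087115))
t 10.97 tcp [ 0.5058 -0.2387  0.1437] F [ 0.4 -0.3 -3.4] gap 0.0147
shift [ 4.51 -0.23  4.46] turn [0.07 0.09 0.03]
```

Request:
{"op": "send_rows", "data": {
  "series": [1.5,-0.3,0.5,0,0,0,0,3,-0.3,1.5,0,0,0,0,4,-0.3,2.5,0,0,0,0,4.5,-0.3,3.5,0,0,0,0,4.5,-0.3,4.2,0,0,0,0,4.5,-0.3,4.4,0,0,0,0,4.5,-0.3,4.4,0,0,0,0,4.5,-0.3,4.4,0,0,0,0,4.5,-0.3,4.4,0,0,0,0,4.5,-0.3,4.4,0,0,0,0]
}}

```text
clock: 11.8
tcp_pos: [0.4902, -0.1968, 0.0993]
orientation: [0.001, 0.598, 0.801, 0.0]
wrist_force: [0.4, -0.0, -3.5]
finger_gap: 0.015
```

```bash
python3 - <<'E'
from edge import *
im=read_camera("scene"); cv2.imwrite("pics/s6.png",im)
st=get_state(); M=rot(st["orientation"]); T=st["tcp_pos"]; yaw=np.arctan2(M[1,1],M[0,1])+np.pi/2
jp=(.4938,-.2103,1.861); c,s=np.cos(jp[2]),np.sin(jp[2])
d=T[:2]-jp[:2]; print("tcp",T,"F",st["wrist_force"],"jig xy",c*d[0]+s*d[1],-s*d[0]+c*d[1],"yaw",yaw,M[2])
z=T[2]-.0757   # underside height
o=T[:2]+.02*np.array([np.cos(yaw),np.sin(yaw)])
p0=(o[0],o[1],yaw); print("pred",p0,z)
r=refine({"scene":im},SE,p0,z); print(r)
k=8; v=crop(im,245,190,75,75,k)
def draw(n,E,p,z,col):
    for a,b in E:
        q=proj(n,frame(*p,np.array([a,b])/1000,z)); q=((q-[245,190]+.5)*k-.5).round().astype(int)
        cv2.line(v,tuple(map(int,q[0])),tuple(map(int,q[1])),col,1)
draw("scene",JE,jp,0,(0,255,255)); draw("scene",SE,p0,z,(0,255,0))
cv2.imwrite("pics/m6.png",v)
E
```

```text
tcp [ 0.49002179 -0.19666079  0.09914831] F [ 0.4856715   0.22767895 -2.38435592] jig xy 0.01415002033873694 -0.0002825957448211783 yaw 1.8588332015153881 [-8.85749549e-04  6.86866318e-04 -9.99999372e-01]
pred (np.float64(0.48434037737007807), np.float64(-0.17748472225316564), np.float64(1.8588332015153881)) 0.02344830745741021
(array([ 0.4850282 , -0.17756864,  1.85777947]), np.float64(824.6627307408559), np.float64(821.1344899246733))
```

View pics/m6.png

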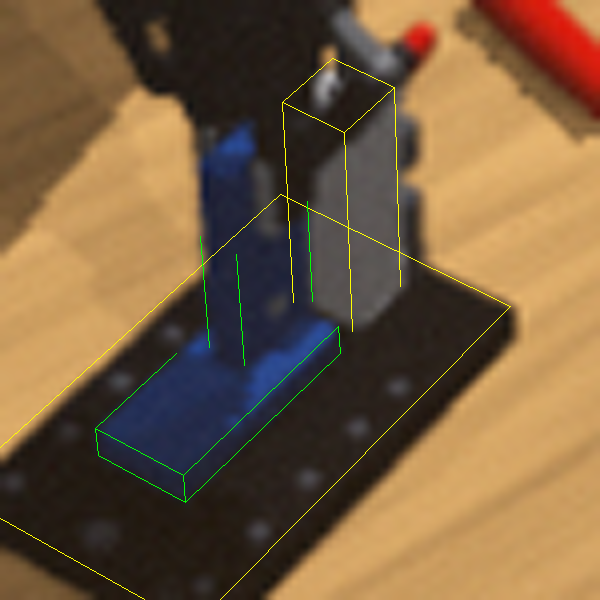

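```bash
python3 - <<'E'
import edge
from edge import *
t,s=cv2.imread("pics/top0.png"),cv2.imread("pics/scene0.png")
T=lambda y,z:((-95,y,z),(95,y,z)); X=lambda x,z:((x,-55,z),(x,55,z))
col=box(50,80,-14,14,18,118)
topface=[((50,-14,118),(80,-14,118)),((50,14,118),(80,14,118)),((50,-14,118),(50,14,118)),((80,-14,118),(80,14,118))]
ES=[T(55,18),X(95,18),T(-55,0),X(-95,0)]+[e for e in col]
ET=[T(55,0),X(95,0),T(-55,18),X(-95,18)]+topface+[((50,14,25),(50,14,118))]
bl=lambda i:cv2.GaussianBlur(i,(0,0),.6).astype(np.float32)
bt,bs=bl(t),bl(s)
from scipy.optimize import differential_evolution as de
p0=(.496,-.2105,1.86); B=[(p0[0]-.01,p0[0]+.01),(p0[1]-.01,p0[1]+.01),(p0[2]-.06,p0[2]+.06)]
fs={"top":lambda p:-score("top",bt,ET,p),"scene":lambda p:-score("scene",bs,ES,p)}
fs["both"]=lambda p:fs["top"](p)+fs["scene"](p)
fs["colS"]=lambda p:-score("scene",bs,col,[*p[:2],1.861])
fs["plateS"]=lambda p:-score("scene",bs,ES[:4],p)
for k,f in fs.items():
    r=de(f,B,seed=1,maxiter=40,popsize=12,polish=False); d=r.x[:2]-[.4938,-.2103]; c,sn=np.cos(1.861),np.sin(1.861)
    print(k,r.x.round(4),round(r.fun),"rel old fit jig x,y mm",((c*d[0]+sn*d[1])*1000).round(1),((-sn*d[0]+c*d[1])*1000).round(1))
E
```

```text
top [ 0.4938 -0.2111  1.8632] -3269 rel old fit jig x,y mm -0.8 0.2
scene [ 0.496  -0.2086  1.8646] -3087 rel old fit jig x,y mm 1.0 -2.6
both [ 0.4949 -0.2101  1.866 ] -6138 rel old fit jig x,y mm -0.2 -1.1
colS [ 0.4955 -0.2081  1.8622] -872 rel old fit jig x,y mm 1.6 -2.3
plateS [ 0.496  -0.2084  1.8674] -2214 rel old fit jig x,y mm 1.2 -2.6
```

Request:
{"op": "send_rows", "data": {
  "series": [0.4,0.1,0.1,0,0,-0.3,0,0.8,0.15,0.2,0,0,-0.3,0,1.1,0.15,0.3,0,0,-0.3,0,1.3,0.15,0.3,0,0,-0.3,0,1.3,0.15,0.35,0,0,-0.3,0,1.3,0.15,0.4,0,0,-0.3,0,1.3,0.15,0.4,0,0,-0.3,0,1.3,0.15,0.4,0,0,-0.3,0,1.3,0.15,0.4,0,0,-0.3,0,1.3,0.15,0.4,0,0,-0.3,0]
}}

```text
clock: 12.68
tcp_pos: [0.4874, -0.1834, 0.0946]
orientation: [0.0, 0.596, 0.803, -0.0]
wrist_force: [-0.5, -0.8, -2.6]
finger_gap: 0.0147
```

Request:
{"op": "send_rows", "data": {
  "series": [0,0,0.05,0,0,0,0,0,0,0.1,0,0,0,0,0,0,0.1,0,0,0,0,0,0,0.1,0,0,0,0,0,0,0.1,0,0,0,0]
}}

```text
clock: 13.1
tcp_pos: [0.4874, -0.1833, 0.0937]
orientation: [0.0, 0.596, 0.803, -0.0]
wrist_force: [-0.6, 0.2, -4.0]
finger_gap: 0.0149
```

Request:
{"op": "send_rows", "data": {
  "series": [0,0,0.05,0,0,0,0,0,0,0.1,0,0,0,0,0,0,0.1,0,0,0,0,0,0,0.1,0,0,0,0,0,0,0.1,0,0,0,0]
}}

```text
clock: 13.52
tcp_pos: [0.4876, -0.1834, 0.0936]
orientation: [0.001, 0.596, 0.803, -0.0]
wrist_force: [-1.9, 1.8, 5.0]
finger_gap: 0.0148
```

Request:
{"op": "send_rows", "data": {
  "series": [0,0,0.05,0,0,0,0,0,0,0.1,0,0,0,0,0,0,0.1,0,0,0,0,0,0,0.1,0,0,0,0,0,0,0.1,0,0,0,0]
}}

```text
clock: 13.93
tcp_pos: [0.4876, -0.1833, 0.0936]
orientation: [0.001, 0.596, 0.803, 0.0]
wrist_force: [-3.2, 2.7, 11.8]
finger_gap: 0.0151
```

Request:
{"op": "send_rows", "data": {
  "series": [0,0,-0.08,0,0,0,0,0.05,0,-0.08,0,0,0,0,0.1,0,-0.08,0,0,0,0,0.15,0,-0.08,0,0,0,0,0.2,0,-0.08,0,0,0,0,0.25,0,-0.08,0,0,0,0,0.25,0,-0.08,0,0,0,0,0.25,0,-0.08,0,0,0,0]
}}

```text
clock: 14.6
tcp_pos: [0.4875, -0.1828, 0.0937]
orientation: [0.002, 0.596, 0.803, -0.001]
wrist_force: [-3.1, -3.4, 5.4]
finger_gap: 0.0152
```

Request:
{"op": "send_rows", "data": {
  "series": [0.05,0,0,0,0,0,0,0.1,0,0,0,0,0,0,0.1,0,0,0,0,0,0,0.1,0,0,0,0,0,0]
}}

```text
clock: 14.93
tcp_pos: [0.4875, -0.1822, 0.0937]
orientation: [0.002, 0.596, 0.803, -0.001]
wrist_force: [-1.2, -4.7, 4.9]
finger_gap: 0.0151
```

Request:
{"op": "send_rows", "data": {
  "series": [0.05,0,0,0,0,0,0,0.1,0,0,0,0,0,0,0.1,0,0,0,0,0,0,0.1,0,0,0,0,0,0]
}}

```text
clock: 15.27
tcp_pos: [0.4875, -0.181, 0.0937]
orientation: [0.002, 0.596, 0.803, -0.001]
wrist_force: [0.5, -4.5, 5.8]
finger_gap: 0.0149
```

Request:
{"op": "send_rows", "data": {
  "series": [0.05,0,0,0,0,0,0,0.1,0,0,0,0,0,0,0.1,0,0,0,0,0,0,0.1,0,0,0,0,0,0]
}}

```text
clock: 15.6
tcp_pos: [0.4874, -0.1797, 0.0937]
orientation: [0.002, 0.596, 0.803, -0.0]
wrist_force: [-0.4, -4.8, 5.5]
finger_gap: 0.0151
```

Request:
{"op": "send_rows", "data": {
  "series": [0.05,0,0,0,0,0,0,0.1,0,0,0,0,0,0,0.1,0,0,0,0,0,0,0.1,0,0,0,0,0,0]
}}

```text
clock: 15.93
tcp_pos: [0.4874, -0.1797, 0.0938]
orientation: [0.003, 0.596, 0.803, -0.001]
wrist_force: [0.8, -7.5, 4.0]
finger_gap: 0.0151
```

Request:
{"op": "send_rows", "data": {
  "series": [0.05,0,0,0,0,0,0,0.1,0,0,0,0,0,0,0.1,0,0,0,0,0,0,0.1,0,0,0,0,0,0]
}}

```text
clock: 16.27
tcp_pos: [0.4874, -0.1796, 0.0938]
orientation: [0.004, 0.597, 0.803, -0.002]
wrist_force: [1.2, -11.3, 1.8]
finger_gap: 0.0148
```

```bash
cat > chk.py <<'E'
from edge import *
import sys
im=read_camera("scene"); cv2.imwrite("pics/s7.png",im)
st=get_state(); M=rot(st["orientation"]); T=st["tcp_pos"]; yaw=np.arctan2(M[1,1],M[0,1])+np.pi/2
jp=(.496,-.2085,1.864); c,s=np.cos(jp[2]),np.sin(jp[2]); Jt=np.array([[c,s,0],[-s,c,0],[0,0,1]])
print("t",st["clock"],"gripjig",(Jt@(T-[*jp[:2],0])).round(4),"F jig",(Jt@st["wrist_force"]).round(1),"M jig",(Jt@st["ft_torque"]).round(2),"yaw",round(yaw,4),"tool z in jig deg",np.degrees(Jt@M[:,2]).round(2)[:2])
o=T[:2]+.02*np.array([np.cos(yaw),np.sin(yaw)])
bs=cv2.GaussianBlur(im,(0,0),.6).astype(np.float32)
from scipy.optimize import differential_evolution as de
E=SE
for nm,EE in(("all",SE),("foot",SE[:5]+SE[9:])):
  f=lambda p:-score("scene",bs,EE,p,.018)
  r=de(f,[(o[0]-.006,o[0]+.006),(o[1]-.006,o[1]+.006),(yaw-.05,yaw+.05)],seed=2,maxiter=40,popsize=12,polish=False)
  d=Jt@np.array([r.x[0]-jp[0],r.x[1]-jp[1],0]); print(nm,"origin in jig mm",(d*1000).round(1)[:2],"yaw",round(r.x[2]-jp[2],4))
d=Jt@np.array([o[0]-jp[0],o[1]-jp[1],0]); print("FK origin in jig mm",(d*1000).round(1)[:2])
E
python3 chk.py
```

```text
t 16.3167 gripjig [ 0.0301 -0.0001  0.0938] F jig [-10.5   1.7   1.7] M jig [0.48 2.03 0.1 ] yaw 1.863 tool z in jig deg [-0.46 -0.11]
all origin in jig mm [50.5 -0.3] yaw 0.0009
foot origin in jig mm [49.8 -0.9] yaw -0.0041
FK origin in jig mm [50.1 -0.1]
```

Request:
{"op": "send_rows", "data": {
  "series": [0,0,0.05,0,0.3,0,0,0,0,0.05,0,0.5,0,0,0,0,0.05,0,0.5,0,0,0,0,0.05,0,0.5,0,0,0,0,0.05,0,0.5,0,0]
}}

```text
clock: 16.73
tcp_pos: [0.4875, -0.1795, 0.0937]
orientation: [0.0, 0.597, 0.803, 0.001]
wrist_force: [0.5, -9.1, 6.0]
finger_gap: 0.015
```

```bash
python3 chk.py
```

```text
t 16.7833 gripjig [ 0.0303 -0.0003  0.0937] F jig [-9.1  2.8  5.7] M jig [0.58 1.96 0.09] yaw 1.8633 tool z in jig deg [ 0.04 -0.13]
all origin in jig mm [50.4 -0.1] yaw 0.0098
foot origin in jig mm [50.8 -0.8] yaw 0.0013
FK origin in jig mm [50.3 -0.3]
```

Request:
{"op": "send_rows", "data": {
  "series": [0,0,0,0,0.3,0,0,0,0,0,0,0.6,0,0,0,0,0,0,0.6,0,0,0,0,0,0,0.6,0,0,0,0,0,0,0.6,0,0]
}}

```text
clock: 17.2
tcp_pos: [0.4876, -0.1793, 0.0937]
orientation: [-0.004, 0.596, 0.803, 0.004]
wrist_force: [1.1, -7.1, 5.3]
finger_gap: 0.0147
```

```bash
python3 chk.py
```

```text
t 17.25 gripjig [ 0.0304 -0.0004  0.0937] F jig [-7.4  1.3  5.9] M jig [0.46 2.2  0.07] yaw 1.8637 tool z in jig deg [ 0.65 -0.14]
all origin in jig mm [50.7 -0.6] yaw 0.0045
foot origin in jig mm [50.7 -1. ] yaw 0.0045
FK origin in jig mm [50.4 -0.4]
```

Request:
{"op": "send_rows", "data": {
  "series": [0,-0.03,0,0,-0.2,0,0,0.02,-0.05,0,0,-0.3,0,0,0.02,-0.05,0,0,-0.3,0,0,0.02,-0.05,0,0,-0.3,0,0,0.02,-0.05,0,0,-0.3,0,0,0.02,-0.05,0,0,-0.3,0,0]
}}

```text
clock: 17.75
tcp_pos: [0.4876, -0.1794, 0.0937]
orientation: [-0.001, 0.596, 0.803, 0.003]
wrist_force: [2.3, -8.5, 4.1]
finger_gap: 0.0149
```

```bash
python3 chk.py; python3 - <<'E'
from edge import *
im=read_camera("scene"); t=read_camera("top")
a=crop(im,245,190,65,75,8); 
cv2.imwrite("pics/m7.png",np.hstack([a[:600],np.vstack([crop(im,345,110,65,75,4),crop(t,195,140,65,75,4)])]))
E
```

```text
t 17.8 gripjig [ 0.0303 -0.0003  0.0937] F jig [-8.6 -0.4  4.1] M jig [0.26 2.1  0.08] yaw 1.8636 tool z in jig deg [ 0.33 -0.19]
all origin in jig mm [50.6 -0.1] yaw 0.0185
foot origin in jig mm [50.5 -1. ] yaw 0.0021
FK origin in jig mm [50.3 -0.3]
```

View pics/m7.png

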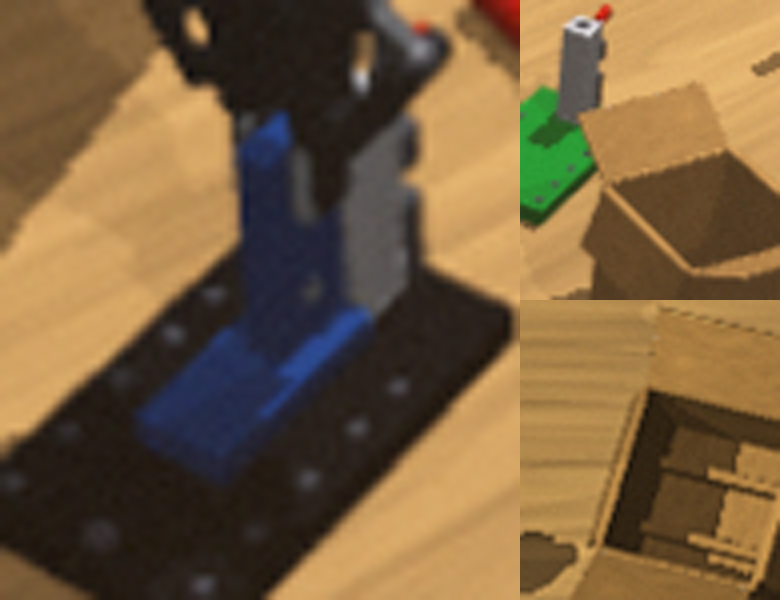

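```bash
python3 -c "
from workcell import *
s=get_state(); print(s['clock'],s['wrist_force'],s['finger_gap']); print(hand_in())"
```

```text
17.9 [ 2.5951599  -7.68248062  4.53350618] 0.015346006378912876
the job is handed in; nothing more can be done
None
```

I opened both flaps well past upright, to about 2.5 rad by the push geometry. I then lifted the square out by its blade, set it on the black jig's plate and pressed it into the corner. I handed in at 17.9 s with the square still gripped at 80 N.

**Seating:** At the last checks the square pressed on the column with about 8 N and on the plate with about 8 N. The plate figure is 4 N measured plus roughly 3.5 N of the square's weight.

**Position:** The heel was at the column face, at jig x ≈ 50.3 mm from the arm's pose and 50.5 mm from the picture (nominal 50). The sideways offset was −0.3 mm from the arm's pose. Two edge fits in the picture gave −0.1 and −1.0 mm, and the plate's hole pattern gave about 0.4 mm.

**Yaw:** It agreed with the jig to within about 0.1°. One picture fit gave 1.1°, but the arm's pose and the foot-only fit disagree with it.

**Flatness:** I judged this from contact only. Tilting the tool by up to 0.6° left its position where a flat, seated square would leave it. I left the tool about 0.3° off vertical to keep the toe pressed down, and I did not measure the square's own pitch directly.

**Bystanders:** The last picture shows both flaps still open. I did not measure the bystanders again at the end, but nothing was touched on the way as far as the forces and pictures show.

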